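# Put the door hardware back in its trays

## Task

Put the four loose things away in their fitting wooden trays: the screw jar upright in the round tray, the drawer pull on its feet in the narrow tray, and the larger and the smaller rubber door stop each flat side down in the tray of its size, resting flat on the tray floor inside the rim (either way round, any order). Leave the spirit level where it is.

Things in the scene. Friction and masses are not known exactly. Their poses are not given: they have to be found in the camera images.
- jar: Clear round screw jar with a steel twist cap, brass screws visible inside; body 60 mm in diameter, straight-sided from 0 to 60 mm up, 80 mm tall overall (cap 55 mm wide). Stands upright. About 0.25 kg. Origin: centre of its underside; z up along its axis.
- pull: Silver drawer pull standing on its two feet like a low bridge: grip bar 100 long x 12 wide x 10 mm thick, its top 30 mm up, on two posts with round 18 mm feet, 82 mm apart. About 0.09 kg. Origin: midway between the feet, at their underside; x along the bar, y across it, z up.
- stop_large: The larger of two black rubber wedge door stops: 105 long x 42 wide, rising from 5 mm thick at its -x end to 31 mm at its +x end, with flat parallel long sides. About 0.11 kg. Lies on its flat underside. Origin: centre of the underside; x along its length towards the thick end, y across, z up.
- stop_small: The smaller of two black rubber wedge door stops: 68 long x 30 wide, rising from 5 mm thick at its -x end to 25 mm at its +x end, with flat parallel long sides. About 0.04 kg. Lies on its flat underside. Origin: centre of the underside; x along its length towards the thick end, y across, z up.
- tray_jar: Holder for the jar: the only round wooden tray, inside diameter 80 mm, outside 90 mm, a dark disc marked on its floor. Floor 4 mm above the work surface, rim top 12 mm above it. Fixed to the shelf. Origin: centre of its underside, at work-surface height; z up.
- tray_pull: Holder for the drawer pull: the narrow rectangular wooden tray, inside 118 x 36 mm, with a thin dark bar and two round feet marked on its floor. Its floor is 4 mm above the work surface; the 5 mm thick rim stands 10 mm above the work surface (6 mm above the floor). Fixed to the shelf. Origin: centre of its underside, at work-surface height; x along its length, y across, z up.
- tray_large: Holder for the larger door stop: the largest rectangular wooden tray, inside 123 x 60 mm, with a dark 105 x 42 mm rectangle marked on its floor. Its floor is 4 mm above the work surface; the 5 mm thick rim stands 10 mm above the work surface (6 mm above the floor). Fixed to the shelf. Origin: centre of its underside, at work-surface height; x along its length, y across, z up.
- tray_small: Holder for the smaller door stop: the short rectangular wooden tray, inside 86 x 48 mm, with a dark 68 x 30 mm rectangle marked on its floor. Its floor is 4 mm above the work surface; the 5 mm thick rim stands 10 mm above the work surface (6 mm above the floor). Fixed to the shelf. Origin: centre of its underside, at work-surface height; x along its length, y across, z up.
- level: Aluminium spirit level, 230 long x 22 wide x 42 mm high, standing on its long edge beyond the other things; to be left alone. Origin: centre of its underside; x along its length. Not listed: three small bits of hardware up to 50 mm tall stand between the things and trays, and taller equipment stands further out at the far side and the left and right sides.
Mind the look-alikes: they are no part of the job. Of the things shaped like the pull, the silver one is meant.

How it is judged:
By the outcome, as a careful person would: the job done as asked, in the order asked, and still so for the second after the job is handed in, with the robot touching nothing.
It also fails if it takes over 112 s, if anything falls off the work surface, if the arm or the gripper's body presses on something with over 40 N, if the wrist force passes 120 N, or if a joint passes its speed limit or range.

## Robot

A 7-joint arm with a two-finger parallel gripper is mounted at the origin on the work surface. World frame = base frame: x ahead of the robot, y to its left, z up, the work surface at z = 0. Lengths are in m, angles in rad, forces in N, time in s.
With the tool pointing down it reaches from about 0.425 to 0.875 m from the base axis. Payload 9.9 kg.
Tool frame: the origin (TCP) lies at the very end of the fingers, on their centre line; the grasp point (between the pads) lies 19 mm behind it; z points along the fingers, y is the line along which they close (so a half turn about z gives the same grasp; the last joint's range is limited). The gripper opens to 85 mm and grips with 20 to 120 N. Pads are 22 mm wide; open, the fingers measure 114 mm over their backs; the gripper's body (76 mm by 85 mm) begins 54 mm behind the grasp point. The pads swing forward as they close: fully open they stand 13 mm farther back than shut.
Start: joints at [1.242, 0.576, 0.025, 1.437, -0.015, 1.129, -0.057], TCP at [0.164, -0.655, 0.231] pointing down, gripper open.
Joint ranges: [-2.76, 2.76], [-0.34, 2.15], [-1.52, 1.57], [0.19, 2.46], [-1.09, 4.23], [0.17, 1.99], [-2.82, 2.82]. Speed limits (rad/s): [2.22, 2.22, 3.01, 3.01, 3.14, 3.14, 3.14].

## Interface

Orientations are given as a 3x3 rotation matrix whose columns are the frame's x, y, z axes.
In Python, from station import arm gives the robot as it stands. The module is installed in compiled form; this text tells all that it offers.
- The arm moves only by the tool step_arm, never from a script. Its argument "series" is a list that holds one entry, the list of rows, each a list of 6 numbers: the shift along the tool's x, y, z normalised to -1 to 1, where 1 is 0.02 m, then the turn, a rotation vector about the tool's x, y, z normalised to -1 to 1, where 1 is 0.5 rad. A call has 1 to 12 rows; each row shifts and turns the commanded pose from where the row before left it, along the tool's axes as they then stand; what a row does not reach is not made up. A row lasts 1/10 s, in which the tool goes at most 50 mm and 8.59 degrees, less where a joint would pass 70% of its speed; a pose out of reach is approached as far as the arm can. A call with a number of a shift or a turn outside -1 to 1 is refused whole. A call with a gripper value outside its range is refused whole. "grip" is the opening, from -1 (shut) to 1 (fully open), so that 0 is half open, set as the call begins (left out, the last holds). The fingers move at their own pace and stop on an object; the grip force is fixed at half the most. Time passes only in rows, so rows that do not move let the fingers close. It gives the time, the measured TCP pose, the force, the opening and the grip force at its end, in the units of the state.
- arm.state(): the state, without advancing time (a new reading comes with each control period).
- arm.capture(name): name is "scene" or "top"; returns a dict with "image" (480x640x3 uint8, blue, green, red), "camera_matrix" (3x3 intrinsics, pixels), "extrinsics" (4x4, takes a point from camera to world coordinates). Camera axes: x right, y down, z forward; pixel columns grow to the right and rows downward; lengths in m; the calibration is good to about 2 mm. A picture is of the moment at which its call begins. There is no depth.
- arm.close_job(): hands the job in; it is judged then, once.
The state is a dict: "time_s": time; "joint_positions": joint angles; "dq": joint speeds; "tau": joint torques, N m; "tool_pos": TCP position; "tool_rot": TCP orientation; "contact_force": force on the tool from outside, world axes, zero at the start; "wrist_torque": the same for the moment, N m; "grip_width": opening from 0.0 (shut) to 1.0 (fully open); "grip_force": force on a finger pad.
Only numpy, scipy, OpenCV 4.12 (cv2) and the standard library are available. Lean on these libraries where they do the work, as an engineer would, in place of code of your own. Each camera call takes 0.05 s, during which the arm holds its last target. There are 200 camera calls.

## Working session

There is one attempt and no reset: what is moved stays moved. The work goes in short steps, Python scripts to look and compute and a tool call to move; the robot and the scene stay as the last step left them, time stands still between calls to the robot, and variables do not carry over. Pictures are saved under pics/ and viewed, at most 14 in all, crops included, and the job is handed in when it is done.

Besides the shell and the picture viewer there is one more tool, called after "Emit:" as name([rows], argument=value, ...), one row to a line, values as JSON. step_arm: Moves the arm, as the interface text tells. Scaled input: -1 to 1 covers 0.02 m each way for a shift and 0.5 rad each way for a turn. Its arguments: {"type":"object","properties":{"series":{"type":"array"},"grip":{"type":"number"}},"required":["series"]}

```bash
mkdir -p pics
cat > h.py <<'E'
import numpy as np, cv2
from station import arm
def cap(n,f):
    c=arm.capture(n); cv2.imwrite(f'pics/{f}.png',c['image']); np.savez(f'{f}.npz',**c); return c
def ray(c,uv,z):
    uv=np.atleast_2d(np.asarray(uv,float)); K=c['camera_matrix'];T=c['extrinsics']
    d=(T[:3,:3]@np.linalg.inv(K)@np.c_[uv,np.ones(len(uv))].T).T; o=T[:3,3]
    return o+d*((z-o[2])/d[:,2])[:,None]
def proj(c,P):
    P=np.atleast_2d(P);T=np.linalg.inv(c['extrinsics']); q=(T[:3,:3]@P.T).T+T[:3,3]; q=(c['camera_matrix']@q.T).T; return q[:,:2]/q[:,2:]
E
python3 - <<'E'
from h import *
for n in('scene','top'):
    c=cap(n,n+'0'); print(n,c['camera_matrix'].round(1).tolist(),c['extrinsics'].round(3).tolist())
s=arm.state(); print(s['time_s'],s['tool_pos'],np.round(s['tool_rot'],3).tolist(),s['grip_width'])
E
```

```text
scene [[489.4, 0.0, 314.2], [0.0, 489.4, 235.0], [0.0, 0.0, 1.0]] [[-0.842, 0.425, -0.333, 0.899], [0.54, 0.668, -0.513, 0.517], [0.004, -0.611, -0.792, 0.799], [0.0, 0.0, 0.0, 1.0]]
top [[562.3, 0.0, 323.5], [0.0, 562.3, 245.5], [0.0, 0.0, 1.0]] [[-0.001, -0.973, 0.233, 0.333], [-1.0, 0.001, -0.003, -0.008], [0.003, -0.233, -0.973, 1.068], [0.0, 0.0, 0.0, 1.0]]
0.1 [ 0.16353235 -0.65444969  0.23053287] [[0.97, 0.242, -0.0], [0.242, -0.97, 0.001], [-0.0, -0.002, -1.0]] 1.0016922488810842
```

View pics/top0.png

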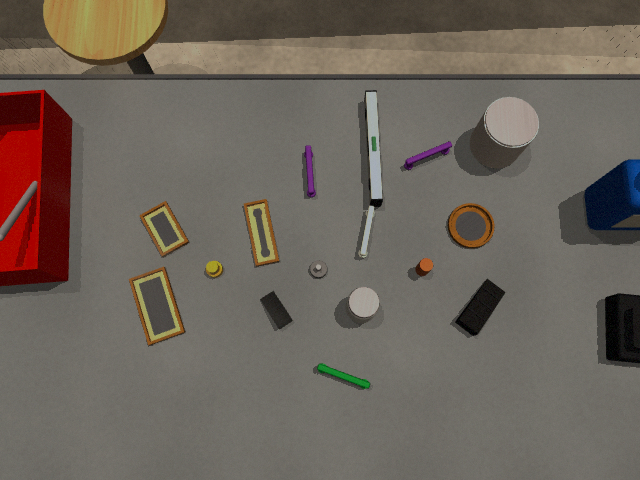

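View pics/scene0.png

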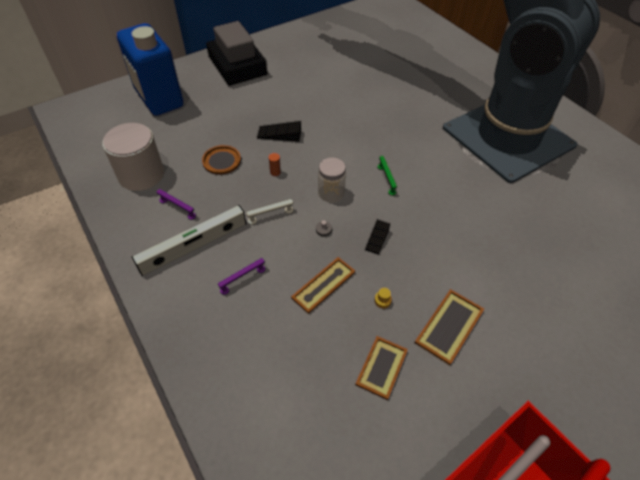

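The top view shows the jar at about (363,304), the silver pull at (367,232) by the level's end, the large stop at (480,307) and the small stop at (276,310). The trays are at (471,226) round, (261,233) narrow, (157,305) large and (164,228) small. Next I'll segment and measure.

Run:
```python
from h import *
c=dict(np.load('top0.npz')); im=c['image']
crops=[(480,307),(276,310),(367,232),(363,304)]
out=[cv2.resize(im[v-36:v+36,u-48:u+48],(384,288),interpolation=cv2.INTER_CUBIC) for u,v in crops]
cv2.imwrite('pics/crops.png',np.vstack([np.hstack(out[:2]),np.hstack(out[2:])]))
hsv=cv2.cvtColor(im,cv2.COLOR_BGR2HSV)
# trays: saturated orange/yellow
m=((hsv[...,0]>8)&(hsv[...,0]<32)&(hsv[...,1]>90)).astype(np.uint8); m[:130]=0
def show(m,z,amin,tag):
    for k in cv2.findContours(m,cv2.RETR_EXTERNAL,cv2.CHAIN_APPROX_NONE)[0]:
        if cv2.contourArea(k)<amin: continue
        P=ray(c,k[:,0,:],z)[:,:2]; (cx,cy),(w,h),a=cv2.minAreaRect((P*1000).astype(np.float32))
        if w<h: w,h,a=h,w,a+90
        print(tag,k[:,0].mean(0).round(),'centre',round(cx,1),round(cy,1),'size',round(w,1),round(h,1),'ang',round((a+90)%180-90,1))
show(m,.010,80,'tray')
d=(hsv[...,2]<45).astype(np.uint8); 
dd=np.zeros_like(d); dd[265:350,250:520]=d[265:350,250:520]
show(dd,.015,80,'stop')
w=((hsv[...,1]<45)&(hsv[...,2]>135)).astype(np.uint8); ww=np.zeros_like(w); ww[208:330,340:400]=w[208:330,340:400]
show(ww,.03,40,'white')
```

```text
tray [156. 306.] centre 471.3 304.7 size 134.5 72.4 ang 20.3
tray [214. 269.] centre 540.1 198.8 size 31.8 30.7 ang 2.3
tray [423. 267.] centre 544.5 -203.9 size 37.9 25.5 ang -45.6
tray [470. 225.] centre 626.9 -298.9 size 92.0 89.3 ang -37.5
tray [164. 229.] centre 620.8 300.6 size 99.2 59.2 ang 31.1
tray [261. 232.] centre 613.8 111.0 size 130.1 46.9 ang 12.3
stop [276. 310.] centre 461.6 78.6 size 66.7 28.7 ang 33.8
stop [480. 308.] centre 465.2 -305.5 size 105.8 45.6 ang -38.5
white [364. 301.] centre 474.5 -85.1 size 54.2 53.9 ang -0.7
white [367. 233.] centre 607.5 -94.6 size 98.9 14.2 ang -9.7
```

View pics/crops.png

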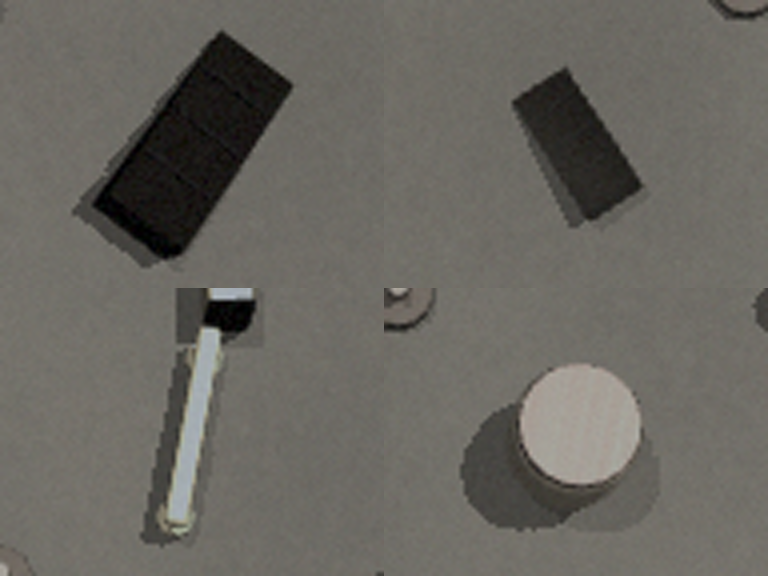

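The crops show the large stop's dark end face at its lower-left end, towards the robot, so that end is thick. The pull's bar is clear, and its outer end comes up to the level. I'll check the small stop's thick end and compute the corners at the right heights.

Run:
```python
from h import *
c=dict(np.load('top0.npz')); im=c['image']; s=dict(np.load('scene0.npz'))
def quad(c,thr,box):
    u0,u1,v0,v1=box; g=cv2.cvtColor(c['image'],cv2.COLOR_BGR2GRAY)
    m=np.zeros_like(g); m[v0:v1,u0:u1]=(g[v0:v1,u0:u1]<thr)
    k=max(cv2.findContours(m,cv2.RETR_EXTERNAL,cv2.CHAIN_APPROX_NONE)[0],key=cv2.contourArea)
    return cv2.approxPolyDP(k,3,True)[:,0]
for n,b in(('L',(440,520,265,350)),('S',(250,300,280,340))):
    q=quad(c,45,b); print(n,q.tolist())
    for z in(0,.005,.025,.031): print(z,(ray(c,q,z)[:,:2]*1000).round(1).tolist())
# jar cap circle at z=.08
hsv=cv2.cvtColor(im,cv2.COLOR_BGR2HSV); w=((hsv[...,1]<45)&(hsv[...,2]>135)).astype(np.uint8); w[:265]=0;w[340:]=0;w[:,:340]=0;w[:,400:]=0
k=max(cv2.findContours(w,0,1)[0],key=cv2.contourArea); P=(ray(c,k[:,0],.08)[:,:2]*1000).astype(np.float32)
print('jar',cv2.minEnclosingCircle(P),cv2.fitEllipse(P))
o=[cv2.resize(s['image'][v-36:v+36,u-48:u+48],(384,288),interpolation=cv2.INTER_CUBIC) for u,v in((280,131),(377,236),(270,212),(333,178))]
cv2.imwrite('pics/crops2.png',np.vstack([np.hstack(o[:2]),np.hstack(o[2:])]))
print(proj(s,[[.462,.079,.01],[.465,-.305,.01]]).round())
```

```text
L [[487, 279], [455, 321], [472, 335], [479, 331], [504, 293]]
0 [[521.8, -326.2], [441.2, -259.9], [414.9, -290.5], [422.4, -304.2], [494.6, -356.9]]
0.005 [[520.9, -324.7], [440.7, -258.8], [414.5, -289.2], [421.9, -302.8], [493.8, -355.3]]
0.025 [[517.4, -318.7], [438.7, -254.0], [413.0, -283.9], [420.3, -297.3], [490.8, -348.7]]
0.031 [[516.3, -316.9], [438.1, -252.6], [412.5, -282.3], [419.8, -295.6], [489.9, -346.8]]
S [[271, 292], [260, 299], [280, 328], [291, 319]]
0 [[496.9, 89.6], [483.5, 110.3], [428.4, 71.2], [445.3, 50.7]]
0.005 [[496.2, 89.2], [482.8, 109.8], [428.0, 70.9], [444.8, 50.4]]
0.025 [[493.1, 87.3], [480.0, 107.6], [426.2, 69.4], [442.7, 49.3]]
0.031 [[492.2, 86.8], [479.1, 106.9], [425.6, 69.0], [442.1, 49.0]]
jar ((467.6458740234375, -81.77607727050781), 26.593082427978516) ((467.6225280761719, -81.68810272216797), (51.16265869140625, 51.86427307128906), 35.64762878417969)
[[377. 237.]
 [280. 132.]]
```

View pics/crops2.png

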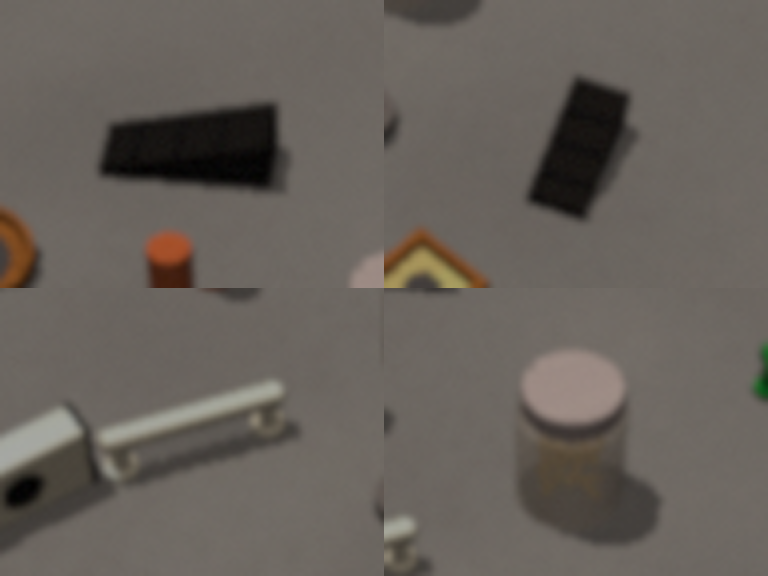

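The scene crops confirm that both stops' thick ends point towards the robot. My estimates:

| Thing | Position (mm) | Angle (deg) |
|---|---|---|
| Large stop | (466.5, -306.8) | -38.8 |
| Small stop | (462.5, 79.7) | 35.5 |
| Jar | (467.6, -81.7) | – |
| Pull | (607.5, -94.6) | -9.7 |

Measured sizes match the listed ones, so I'll plan the first move.

```bash
cat >> h.py <<'E'
def plan(*wps):
    """wps: (x,y,z mm, yaw deg). Prints turn (units), then shift units in the turned tool frame."""
    s=arm.state(); p=np.array(s['tool_pos'])*1000; R=np.array(s['tool_rot']); yaw=np.degrees(np.arctan2(R[1,0],R[0,0]))
    print('now',p.round(1),round(yaw,1),'t',round(s['time_s'],1),'grip',round(s['grip_width'],2),round(s['grip_force'],1),'zaxis',R[:,2].round(3),'q7',round(s['joint_positions'][6],2))
    for x,y,z,w in wps:
        a=np.radians(w); d=np.array([x,y,z])-p; t=np.array([[np.cos(a),np.sin(a),0],[np.sin(a),-np.cos(a),0],[0,0,-1]])@d/20
        print('turn z',round(np.radians(yaw-w)/.5,3),'shift',t.round(2)); p=np.array([x,y,z]);yaw=w
E
python3 -c "
from h import *
plan((454.8,-297.3,120,-38.8),(454.8,-297.3,5,-38.8),(454.8,-297.3,140,-38.8))"
```

```text
now [ 163.5 -654.4  230.5] 14.0 t 0.1 grip 1.0 0.0 zaxis [-0.     0.001 -1.   ] q7 -0.06
turn z 1.844 shift [  0.16 -23.04   5.53]
turn z 0.0 shift [0.   0.   5.75]
turn z 0.0 shift [ 0.    0.   -6.75]
```

Emit:
step_arm([
  [[0,0,0,0,0,0.264],[0,0,0,0,0,0.264],[0,0,0,0,0,0.264],[0,0,0,0,0,0.264],[0,0,0,0,0,0.264],[0,0,0,0,0,0.264],[0,0,0,0,0,0.26],[0,-0.9,0,0,0,0],[0,-0.9,0,0,0,0],[0,-0.9,0,0,0,0],[0,-0.9,0,0,0,0],[0,-0.9,0,0,0,0]],
], grip=1)

```text
time_s: 1.3
tool_pos: [0.2212, -0.5833, 0.2314]
tool_rot: [[0.78, -0.626, 0.0], [-0.626, -0.78, 0.0], [0.0, -0.0, -1.0]]
contact_force: [0.9, -0.8, 0.0]
grip_width: 0.999
grip_force: 0.0
```

Emit:
step_arm([
  [[0,-0.9,0.2,0,0,0],[0,-0.9,0.2,0,0,0],[0,-0.9,0.2,0,0,0],[0,-0.9,0.2,0,0,0],[0,-0.9,0.2,0,0,0],[0,-0.9,0.2,0,0,0],[0,-0.9,0.2,0,0,0],[0,-0.9,0.2,0,0,0],[0,-0.9,0.2,0,0,0],[0,-0.9,0.2,0,0,0],[0,-0.9,0.2,0,0,0],[0,-0.9,0.2,0,0,0]],
])

```text
time_s: 2.5
tool_pos: [0.3561, -0.4152, 0.183]
tool_rot: [[0.779, -0.627, -0.0], [-0.627, -0.779, -0.0], [-0.0, 0.0, -1.0]]
contact_force: [0.8, -0.1, -0.3]
grip_width: 1.001
grip_force: 0.0
```

```bash
python3 -c "
from h import *
plan((454.8,-297.3,120,-38.8),(454.8,-297.3,5,-38.8),(454.8,-297.3,140,-38.8))"
```

```text
now [ 356.1 -415.2  183. ] -38.8 t 2.5 grip 1.0 0.0 zaxis [-0. -0. -1.] q7 -1.32
turn z -0.0 shift [ 0.15 -7.69  3.15]
turn z 0.0 shift [0.   0.   5.75]
turn z 0.0 shift [ 0.    0.   -6.75]
```

Emit:
step_arm([
  [[0.02,-0.9,0.3,0,0,0],[0.02,-0.9,0.3,0,0,0],[0.02,-0.9,0.3,0,0,0],[0.02,-0.9,0.3,0,0,0],[0.02,-0.9,0.3,0,0,0],[0.02,-0.9,0.3,0,0,0],[0.02,-0.9,0.3,0,0,0],[0.02,-0.9,0.3,0,0,0],[0,-0.5,0.6,0,0,0],[0,0,0.8,0,0,0],[0,0,0.8,0,0,0],[0,0,0.5,0,0,0]],
])

```text
time_s: 3.7
tool_pos: [0.4537, -0.2978, 0.0797]
tool_rot: [[0.779, -0.627, -0.002], [-0.627, -0.779, 0.001], [-0.002, 0.001, -1.0]]
contact_force: [0.3, 0.3, -0.1]
grip_width: 1.003
grip_force: 0.0
```

```bash
python3 -c "
from h import *
plan((454.8,-297.3,5,-38.8))
cap('top','t1');c=cap('scene','s1');cv2.imwrite('pics/s1c.png',cv2.resize(c['image'][60:260,160:427],(800,600)))"
```

```text
now [ 453.7 -297.8   79.7] -38.8 t 3.7 grip 1.0 0.0 zaxis [-0.002  0.001 -1.   ] q7 -1.56
turn z 0.0 shift [ 0.03 -0.05  3.74]
```

View pics/s1c.png

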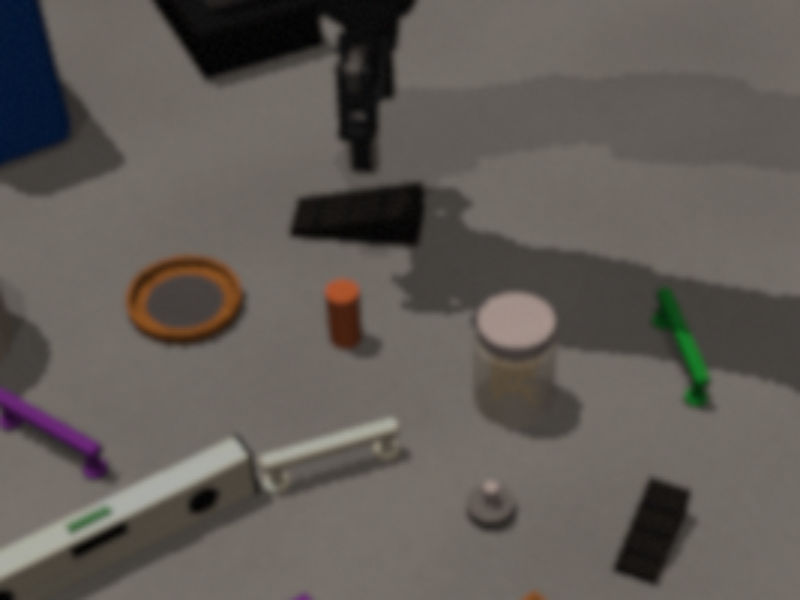

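The fingers hang over the large stop (crop pixel 360,165 above 360,215), clear of everything else, so I'll go down and grip.

Emit:
step_arm([
  [[0,0,0.7,0,0,0],[0,0,0.7,0,0,0],[0,0,0.7,0,0,0],[0,0,0.7,0,0,0],[0,0,0.5,0,0,0],[0,0,0.3,0,0,0],[0,0,0.1,0,0,0]],
])

```text
time_s: 4.5
tool_pos: [0.4542, -0.2984, 0.007]
tool_rot: [[0.779, -0.627, -0.0], [-0.627, -0.779, 0.0], [-0.0, 0.0, -1.0]]
contact_force: [-0.7, -0.6, 0.3]
grip_width: 1.002
grip_force: 0.0
```

Emit:
step_arm([
  [[0,0,0,0,0,0],[0,0,0,0,0,0],[0,0,0,0,0,0],[0,0,0,0,0,0],[0,0,0,0,0,0],[0,0,0,0,0,0],[0,0,0,0,0,0],[0,0,0,0,0,0],[0,0,0,0,0,0],[0,0,0,0,0,0]],
], grip=-1)

```text
time_s: 5.5
tool_pos: [0.4546, -0.2986, 0.0081]
tool_rot: [[0.779, -0.627, 0.001], [-0.627, -0.779, -0.0], [0.001, -0.0, -1.0]]
contact_force: [-1.6, -0.1, 6.8]
grip_width: 0.475
grip_force: 60.8
```

Emit:
step_arm([
  [[0,0,-0.3,0,0,0],[0,0,-0.6,0,0,0],[0,0,-0.8,0,0,0],[0,0,-0.8,0,0,0],[0,0,-0.8,0,0,0],[0,0,-0.8,0,0,0],[0,0,-0.8,0,0,0],[0,0,-0.8,0,0,0],[0,0,-0.8,0,0,0],[0,0,-0.3,0,0,0]],
])

```text
time_s: 6.5
tool_pos: [0.4548, -0.2988, 0.1455]
tool_rot: [[0.779, -0.627, 0.002], [-0.627, -0.779, -0.001], [0.003, -0.0, -1.0]]
contact_force: [0.4, -0.6, -0.2]
grip_width: 0.472
grip_force: 60.8
```

```bash
python3 -c "
from h import *
# wedge origin is 15 mm behind grasp along -thick; tool x points from thick to thin => origin = TCP + 15*xtool
a=np.radians(20.3); x,y=471.3-15*np.cos(a),304.7-15*np.sin(a); print(x,y)
plan((x,y,140,20.3),(x,y,10,20.3))
plan((450,0,140,20.3),(x,y,140,20.3))
c=cap('scene','s2');cv2.imwrite('pics/s2c.png',cv2.resize(c['image'][0:200,160:427],(800,600)))"
```

```text
457.23166598082156 299.49596522640115
now [ 454.8 -298.8  145.5] -38.8 t 6.5 grip 0.47 60.8 zaxis [ 0.002 -0.001 -1.   ] q7 -1.58
turn z -2.063 shift [ 10.49 -28.02   0.28]
turn z 0.0 shift [0.  0.  6.5]
now [ 454.8 -298.8  145.5] -38.8 t 6.5 grip 0.47 60.8 zaxis [ 0.002 -0.001 -1.   ] q7 -1.58
turn z -2.063 shift [  4.96 -14.1    0.28]
turn z 0.0 shift [  5.53 -13.92   0.  ]
```

View pics/s2c.png

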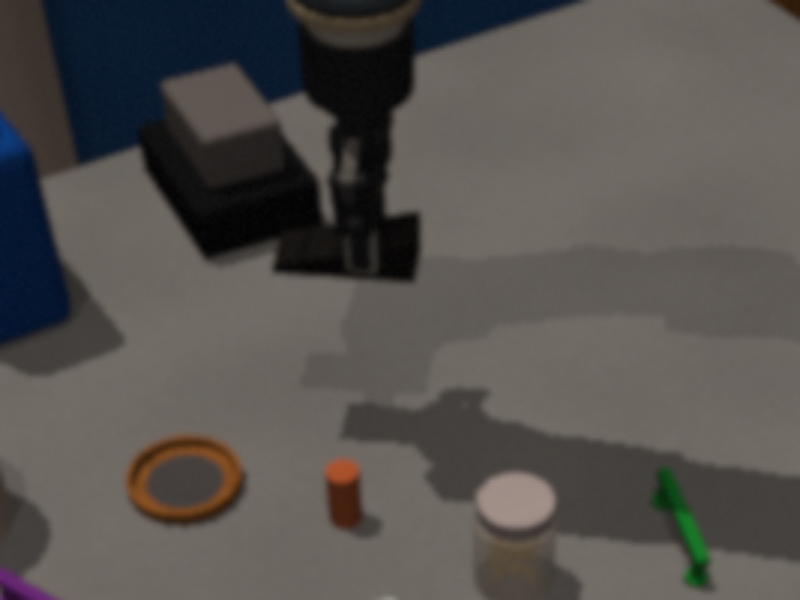

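The picture shows the wedge held level at crop pixel (345,245), with its underside clear of the table. I'll turn and carry it to the large tray.

Emit:
step_arm([
  [[0,0,0,0,0,-0.258],[0,0,0,0,0,-0.258],[0,0,0,0,0,-0.258],[0,0,0,0,0,-0.258],[0,0,0,0,0,-0.258],[0,0,0,0,0,-0.258],[0,0,0,0,0,-0.258],[0,0,0,0,0,-0.258],[0.3,-0.8,0,0,0,0],[0.37,-1,0,0,0,0],[0.37,-1,0,0,0,0],[0.37,-1,0,0,0,0]],
])

```text
time_s: 7.75
tool_pos: [0.4539, -0.2154, 0.143]
tool_rot: [[0.939, 0.345, -0.001], [0.345, -0.939, 0.001], [-0.0, -0.001, -1.0]]
contact_force: [0.0, 0.9, -1.1]
grip_width: 0.478
grip_force: 60.8
```

Emit:
step_arm([
  [[0.37,-1,0,0,0,0],[0.37,-1,0,0,0,0],[0.37,-1,0,0,0,0],[0.37,-1,0,0,0,0],[0.37,-1,0,0,0,0],[0.37,-1,0,0,0,0],[0.37,-1,0,0,0,0],[0.37,-1,0,0,0,0],[0.37,-1,0,0,0,0],[0.37,-1,0,0,0,0],[0.37,-1,0,0,0,0],[0.37,-1,0,0,0,0]],
])

```text
time_s: 8.95
tool_pos: [0.4533, 0.0402, 0.1431]
tool_rot: [[0.938, 0.345, -0.001], [0.345, -0.938, 0.0], [-0.001, -0.0, -1.0]]
contact_force: [0.1, -0.7, -1.5]
grip_width: 0.475
grip_force: 60.8
```

Emit:
step_arm([
  [[0.38,-1,0,0,0,0],[0.38,-1,0,0,0,0],[0.38,-1,0,0,0,0],[0.38,-1,0,0,0,0],[0.38,-1,0,0,0,0],[0.38,-1,0,0,0,0],[0.38,-1,0,0,0,0],[0.38,-1,0,0,0,0],[0.38,-1,0,0,0,0],[0.38,-1,0,0,0,0],[0.38,-1,0,0,0,0],[0.38,-0.9,0,0,0,0]],
])

```text
time_s: 10.15
tool_pos: [0.4558, 0.295, 0.143]
tool_rot: [[0.938, 0.346, -0.001], [0.346, -0.938, -0.0], [-0.001, -0.0, -1.0]]
contact_force: [0.7, 0.3, -0.6]
grip_width: 0.477
grip_force: 60.8
```

```bash
python3 -c "
from h import *
plan((457.2,299.5,60,20.3),(457.2,299.5,10,20.3))"
```

```text
now [455.8 295.  143. ] 20.3 t 10.2 grip 0.48 60.8 zaxis [-0.001 -0.    -1.   ] q7 -1.94
turn z -0.001 shift [ 0.14 -0.19  4.15]
turn z 0.0 shift [0.  0.  2.5]
```

Emit:
step_arm([
  [[0,0,0.6,0,0,0],[0,0,0.8,0,0,0],[0,0,0.8,0,0,0],[0,0,0.8,0,0,0],[0,0,0.8,0,0,0],[0,0,0.8,0,0,0],[0,0,0.6,0,0,0],[0,0,0.2,0,0,0],[0,0,0,0,0,0]],
])

```text
time_s: 11.05
tool_pos: [0.4567, 0.2931, 0.0348]
tool_rot: [[0.938, 0.347, -0.001], [0.347, -0.938, -0.001], [-0.001, 0.0, -1.0]]
contact_force: [-0.1, 0.2, -1.2]
grip_width: 0.477
grip_force: 60.9
```

```bash
python3 -c "
from h import *
plan((457.2,299.5,13,20.3))
c=cap('scene','s3');cv2.imwrite('pics/s3c.png',cv2.resize(c['image'][230:430,320:587],(800,600)))"
```

```text
now [456.7 293.1  34.8] 20.3 t 11.1 grip 0.48 60.9 zaxis [-0.001 -0.001 -1.   ] q7 -1.96
turn z 0.0 shift [ 0.13 -0.29  1.09]
```

View pics/s3c.png

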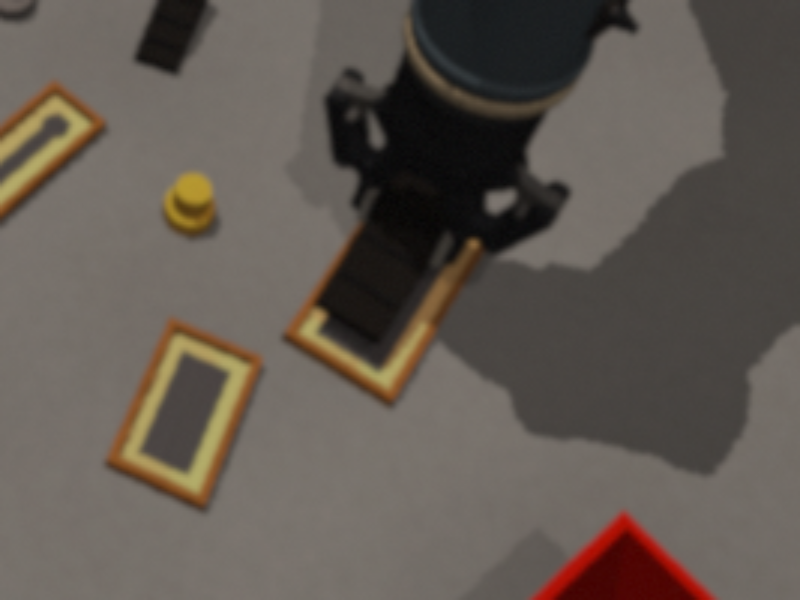

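The wedge is above its tray, a few millimetres short of centre in crop (375,285), which agrees with the plan. I'll correct it, lower it and release.

Emit:
step_arm([
  [[0.07,-0.15,0,0,0,0],[0.06,-0.14,0,0,0,0],[0,0,0.4,0,0,0],[0,0,0.35,0,0,0],[0,0,0.2,0,0,0],[0,0,0.1,0,0,0],[0,0,0.05,0,0,0],[0,0,0,0,0,0]],
])

```text
time_s: 11.9
tool_pos: [0.4575, 0.2997, 0.0132]
tool_rot: [[0.938, 0.347, -0.0], [0.347, -0.938, -0.0], [-0.0, 0.0, -1.0]]
contact_force: [-0.2, 0.2, -1.2]
grip_width: 0.476
grip_force: 60.9
```

Emit:
step_arm([
  [[0,0,0,0,0,0],[0,0,0,0,0,0],[0,0,0,0,0,0],[0,0,0,0,0,0],[0,0,-0.3,0,0,0],[0,0,-0.6,0,0,0],[0,0,-1,0,0,0],[0,0,-1,0,0,0],[0,0,-1,0,0,0],[0,0,-1,0,0,0]],
], grip=0.5)

```text
time_s: 12.9
tool_pos: [0.4576, 0.2998, 0.1132]
tool_rot: [[0.938, 0.347, 0.001], [0.347, -0.938, 0.001], [0.001, -0.0, -1.0]]
contact_force: [0.4, 0.4, 0.3]
grip_width: 0.749
grip_force: 0.0
```

```bash
python3 -c "
from h import *
plan((456,75.1,110,35.5),(456,75.1,7,35.5))"
```

```text
now [457.6 299.8 113.2] 20.3 t 12.9 grip 0.75 0.0 zaxis [ 0.001  0.001 -1.   ] q7 -1.95
turn z -0.53 shift [-6.59  9.1   0.16]
turn z 0.0 shift [0.   0.   5.15]
```

Emit:
step_arm([
  [[0,0,0,0,0,-0.265],[0,0,0,0,0,-0.265],[-0.66,0.91,0,0,0,0],[-0.66,0.91,0,0,0,0],[-0.66,0.91,0,0,0,0],[-0.66,0.91,0,0,0,0],[-0.66,0.91,0,0,0,0],[-0.66,0.91,0,0,0,0],[-0.66,0.91,0,0,0,0],[-0.66,0.91,0,0,0,0],[-0.66,0.91,0,0,0,0],[-0.65,0.91,0,0,0,0]],
])

```text
time_s: 14.1
tool_pos: [0.4561, 0.0741, 0.1123]
tool_rot: [[0.814, 0.581, 0.001], [0.581, -0.814, 0.0], [0.001, 0.001, -1.0]]
contact_force: [0.6, -0.9, -0.8]
grip_width: 0.751
grip_force: 0.0
```

Emit:
step_arm([
  [[0,0,0.5,0,0,0],[0,0,0.8,0,0,0],[0,0,0.8,0,0,0],[0,0,0.5,0,0,0],[0,0,0.2,0,0,0],[0,0,0,0,0,0]],
])

```text
time_s: 14.7
tool_pos: [0.4558, 0.0754, 0.0551]
tool_rot: [[0.814, 0.581, -0.001], [0.581, -0.814, -0.0], [-0.001, -0.0, -1.0]]
contact_force: [-0.5, -0.4, -0.5]
grip_width: 0.748
grip_force: 0.0
```

```bash
python3 -c "
from h import *
plan((456,75.1,6,35.5))"
```

```text
now [455.8  75.4  55.1] 35.5 t 14.7 grip 0.75 0.0 zaxis [-0.001 -0.    -1.   ] q7 -1.4
turn z 0.002 shift [-0.    0.02  2.46]
```

Emit:
step_arm([
  [[0,0,0.6,0,0,0],[0,0,0.7,0,0,0],[0,0,0.6,0,0,0],[0,0,0.4,0,0,0],[0,0,0.15,0,0,0],[0,0,0,0,0,0]],
])

```text
time_s: 15.3
tool_pos: [0.456, 0.0752, 0.0064]
tool_rot: [[0.814, 0.581, -0.0], [0.581, -0.814, -0.0], [-0.0, -0.0, -1.0]]
contact_force: [0.4, 0.0, 0.3]
grip_width: 0.753
grip_force: 0.0
```

Emit:
step_arm([
  [[0,0,0,0,0,0],[0,0,0,0,0,0],[0,0,0,0,0,0],[0,0,0,0,0,0],[0,0,0,0,0,0],[0,0,0,0,0,0],[0,0,0,0,0,0],[0,0,0,0,0,0],[0,0,0,0,0,0]],
], grip=-1)

```text
time_s: 16.2
tool_pos: [0.4563, 0.0751, 0.007]
tool_rot: [[0.814, 0.581, 0.001], [0.581, -0.814, 0.0], [0.001, 0.0, -1.0]]
contact_force: [-0.3, 0.6, 8.1]
grip_width: 0.328
grip_force: 59.1
```

Emit:
step_arm([
  [[0,0,-0.3,0,0,0],[0,0,-0.6,0,0,0],[0,0,-0.9,0,0,0],[0,0,-0.9,0,0,0],[0,0,-0.9,0,0,0],[0,0,-0.9,0,0,0],[0,0,-0.6,0,0,0],[0,0,-0.3,0,0,0]],
])

```text
time_s: 17.0
tool_pos: [0.4563, 0.0751, 0.1157]
tool_rot: [[0.814, 0.581, 0.002], [0.581, -0.814, 0.0], [0.002, 0.001, -1.0]]
contact_force: [-0.5, -0.1, -0.6]
grip_width: 0.333
grip_force: 59.6
```

```bash
python3 -c "
from h import *
a=np.radians(31.1); x,y=620.8-8*np.cos(a),300.6-8*np.sin(a); print(x,y)
plan((x,y,112,31.1),(x,y,12,31.1))
c=cap('scene','s4');t=cap('top','t4')['image'];cv2.imwrite('pics/s4c.png',np.hstack([cv2.resize(c['image'][130:370,320:500],(400,533)),cv2.resize(t[180:360,110:245],(400,533))]))"
```

```text
613.9498633231973 296.4677333690669
now [456.3  75.1 115.7] 35.5 t 17.0 grip 0.33 59.6 zaxis [ 0.002  0.    -1.   ] q7 -1.36
turn z 0.154 shift [12.47 -5.41  0.19]
turn z 0.0 shift [0. 0. 5.]
```

View pics/s4c.png

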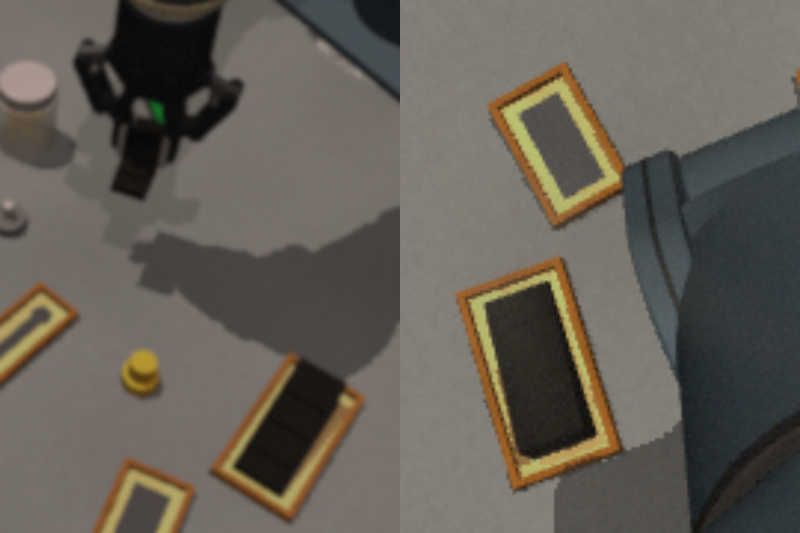

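The large stop sits inside its tray rim (right half, about 540,370). The small stop is held level at left-half (135,165), so it goes to its tray next.

Emit:
step_arm([
  [[0,0,0,0,0,0.154],[0.9,-0.39,0,0,0,0],[0.9,-0.39,0,0,0,0],[0.9,-0.39,0,0,0,0],[0.9,-0.39,0,0,0,0],[0.9,-0.39,0,0,0,0],[0.9,-0.39,0,0,0,0],[0.9,-0.39,0,0,0,0],[0.9,-0.39,0,0,0,0],[0.9,-0.39,0,0,0,0],[0.9,-0.39,0,0,0,0],[0.9,-0.39,0,0,0,0]],
])

```text
time_s: 18.3
tool_pos: [0.5811, 0.2513, 0.1131]
tool_rot: [[0.856, 0.517, -0.001], [0.517, -0.856, -0.001], [-0.002, -0.0, -1.0]]
contact_force: [-0.1, 0.2, -0.8]
grip_width: 0.333
grip_force: 59.6
```

Emit:
step_arm([
  [[0.9,-0.39,0,0,0,0],[0.8,-0.39,0.1,0,0,0],[0.8,-0.33,0.4,0,0,0],[0,0,0.8,0,0,0],[0,0,0.9,0,0,0],[0,0,0.8,0,0,0],[0,0,0.5,0,0,0],[0,0,0.2,0,0,0],[0,0,0,0,0,0]],
])

```text
time_s: 19.2
tool_pos: [0.6123, 0.2955, 0.0397]
tool_rot: [[0.856, 0.516, -0.001], [0.516, -0.856, -0.0], [-0.001, -0.0, -1.0]]
contact_force: [0.1, -0.0, -0.0]
grip_width: 0.332
grip_force: 59.6
```

```bash
python3 -c "
from h import *
plan((613.9,296.5,12,31.1))"
```

```text
now [612.3 295.5  39.7] 31.1 t 19.2 grip 0.33 59.6 zaxis [-0.001 -0.    -1.   ] q7 -1.66
turn z -0.0 shift [ 0.09 -0.    1.39]
```

Emit:
step_arm([
  [[0.09,0,0.4,0,0,0],[0,0,0.5,0,0,0],[0,0,0.3,0,0,0],[0,0,0.15,0,0,0],[0,0,0.05,0,0,0],[0,0,0,0,0,0],[0,0,0,0,0,0]],
])

```text
time_s: 19.9
tool_pos: [0.6143, 0.2967, 0.0126]
tool_rot: [[0.856, 0.517, 0.0], [0.517, -0.856, 0.0], [0.001, -0.0, -1.0]]
contact_force: [0.1, 0.2, 0.2]
grip_width: 0.334
grip_force: 59.6
```

Emit:
step_arm([
  [[0,0,0,0,0,0],[0,0,0,0,0,0],[0,0,0,0,0,0],[0,0,0,0,0,0],[0,0,-0.3,0,0,0],[0,0,-0.6,0,0,0],[0,0,-1,0,0,0],[0,0,-1,0,0,0],[0,0,-1,0,0,0],[0,0,-1,0,0,0]],
], grip=0.2)

```text
time_s: 20.9
tool_pos: [0.6143, 0.2967, 0.1124]
tool_rot: [[0.856, 0.516, 0.001], [0.516, -0.856, 0.001], [0.001, -0.0, -1.0]]
contact_force: [1.1, 0.5, 0.0]
grip_width: 0.602
grip_force: 0.0
```

```bash
python3 -c "
from h import *
plan((605.5,-94.2,110,-9.7),(605.5,-94.2,12,-9.7))"
```

```text
now [614.3 296.7 112.4] 31.1 t 20.9 grip 0.6 0.0 zaxis [ 0.001  0.001 -1.   ] q7 -1.65
turn z 1.424 shift [ 2.86 19.34  0.12]
turn z 0.0 shift [0.  0.  4.9]
```

Emit:
step_arm([
  [[0,0,0,0,0,0.237],[0,0,0,0,0,0.237],[0,0,0,0,0,0.237],[0,0,0,0,0,0.237],[0,0,0,0,0,0.237],[0,0,0,0,0,0.239],[0.14,0.9,0,0,0,0],[0.14,0.9,0,0,0,0],[0.14,0.95,0,0,0,0],[0.14,0.95,0,0,0,0],[0.14,0.95,0,0,0,0],[0.14,0.95,0,0,0,0]],
])

```text
time_s: 22.1
tool_pos: [0.6118, 0.1811, 0.1104]
tool_rot: [[0.986, -0.169, 0.0], [-0.169, -0.986, -0.0], [0.0, 0.0, -1.0]]
contact_force: [0.4, 0.4, 0.1]
grip_width: 0.599
grip_force: 0.0
```

Emit:
step_arm([
  [[0.14,0.95,0,0,0,0],[0.14,0.95,0,0,0,0],[0.14,0.95,0,0,0,0],[0.14,0.95,0,0,0,0],[0.14,0.95,0,0,0,0],[0.14,0.95,0,0,0,0],[0.14,0.95,0,0,0,0],[0.14,0.95,0,0,0,0],[0.14,0.95,0,0,0,0],[0.14,0.95,0,0,0,0],[0.14,0.95,0,0,0,0],[0.14,0.95,0,0,0,0]],
])

```text
time_s: 23.3
tool_pos: [0.6062, -0.0486, 0.1103]
tool_rot: [[0.986, -0.168, -0.0], [-0.168, -0.986, 0.0], [-0.0, -0.0, -1.0]]
contact_force: [0.5, 0.2, -0.1]
grip_width: 0.6
grip_force: 0.0
```

Emit:
step_arm([
  [[0.14,0.95,0,0,0,0],[0.14,0.95,0,0,0,0],[0.06,0.4,0,0,0,0],[0,0,0.5,0,0,0],[0,0,0.8,0,0,0],[0,0,0.8,0,0,0],[0,0,0.5,0,0,0],[0,0,0.2,0,0,0],[0,0,0,0,0,0]],
])

```text
time_s: 24.2
tool_pos: [0.6052, -0.0929, 0.0537]
tool_rot: [[0.986, -0.168, -0.001], [-0.168, -0.986, 0.0], [-0.001, -0.0, -1.0]]
contact_force: [0.6, 0.5, 0.3]
grip_width: 0.6
grip_force: 0.0
```

```bash
python3 -c "
from h import *
plan((605.5,-94.2,11,-9.7))
c=cap('scene','s5');t=cap('top','t5')['image'];cv2.imwrite('pics/s5c.png',np.hstack([cv2.resize(c['image'][140:290,200:300],(400,600)),cv2.resize(t[190:340,110:210],(400,600))]))"
```

```text
now [605.2 -92.9  53.7] -9.6 t 24.2 grip 0.6 0.0 zaxis [-0.001  0.    -1.   ] q7 -1.65
turn z 0.002 shift [0.03 0.06 2.13]
```

View pics/s5c.png

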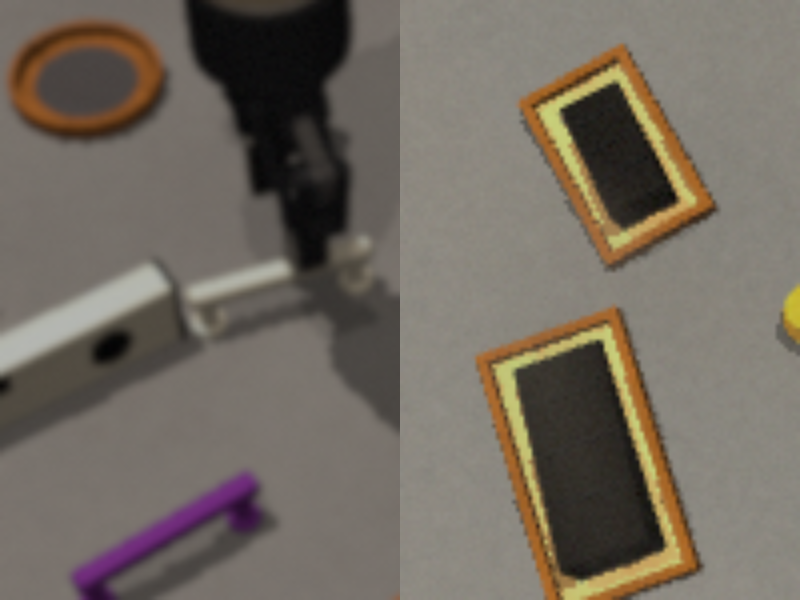

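Both stops lie inside their rims (right half). The fingers straddle the pull's bar (left half, 310,260) clear of the level.

Emit:
step_arm([
  [[0,0.06,0.5,0,0,0],[0,0,0.6,0,0,0],[0,0,0.5,0,0,0],[0,0,0.35,0,0,0],[0,0,0.15,0,0,0],[0,0,0,0,0,0]],
])

```text
time_s: 24.9
tool_pos: [0.6049, -0.0947, 0.0116]
tool_rot: [[0.986, -0.168, -0.001], [-0.168, -0.986, 0.0], [-0.001, 0.0, -1.0]]
contact_force: [0.3, 0.1, 0.7]
grip_width: 0.6
grip_force: 0.0
```

Emit:
step_arm([
  [[0,0,0,0,0,0],[0,0,0,0,0,0],[0,0,0,0,0,0],[0,0,0,0,0,0],[0,0,0,0,0,0],[0,0,0,0,0,0],[0,0,0,0,0,0],[0,0,0,0,0,0],[0,0,0,0,0,0]],
], grip=-1)

```text
time_s: 25.8
tool_pos: [0.6055, -0.0948, 0.0126]
tool_rot: [[0.986, -0.168, 0.001], [-0.168, -0.986, -0.0], [0.001, -0.0, -1.0]]
contact_force: [-0.2, -0.0, 6.1]
grip_width: 0.123
grip_force: 61.6
```

Emit:
step_arm([
  [[0,0,-0.2,0,0,0],[0,0,-0.5,0,0,0],[0,0,-0.8,0,0,0],[0,0,-0.8,0,0,0],[0,0,-0.8,0,0,0],[0,0,-0.8,0,0,0],[0,0,-0.6,0,0,0],[0,0,-0.3,0,0,0]],
])

```text
time_s: 26.6
tool_pos: [0.6056, -0.0948, 0.1097]
tool_rot: [[0.986, -0.168, 0.001], [-0.168, -0.986, -0.0], [0.001, -0.0, -1.0]]
contact_force: [0.9, 0.3, -0.3]
grip_width: 0.116
grip_force: 60.8
```

```bash
python3 -c "
from h import *
# pull centre is TCP + ~2 mm along x tool
a=np.radians(12.3); x,y=613.8-2*np.cos(a),111-2*np.sin(a); print(x,y)
plan((x,y,108,12.3),(x,y,17,12.3))
c=cap('scene','s6');t=cap('top','t6')['image'];cv2.imwrite('pics/s6c.png',np.hstack([cv2.resize(c['image'][100:250,200:300],(400,600)),cv2.resize(t[80:260,330:450],(400,600))]))"
```

```text
611.8459088511295 110.57393922745004
now [605.6 -94.8 109.7] -9.7 t 26.6 grip 0.12 60.8 zaxis [ 0.001 -0.    -1.   ] q7 -1.64
turn z -0.768 shift [ 2.49 -9.97  0.09]
turn z 0.0 shift [0.   0.   4.55]
```

View pics/s6c.png

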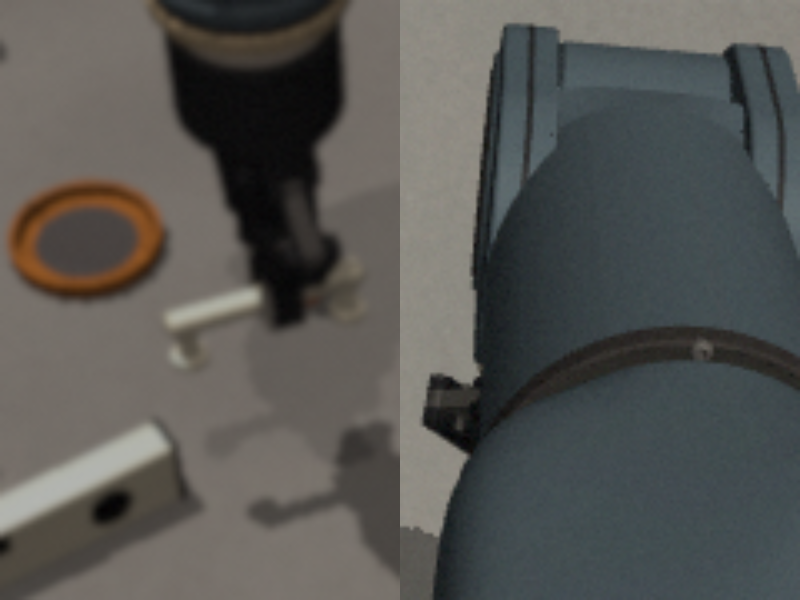

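The pull is held level (left half, about 260,300) and the level hasn't moved. I'll carry it to the narrow tray.

Emit:
step_arm([
  [[0,0,0,0,0,-0.256],[0,0,0,0,0,-0.256],[0,0,0,0,0,-0.256],[0.2,-0.8,0,0,0,0],[0.23,-0.92,0,0,0,0],[0.23,-0.92,0,0,0,0],[0.23,-0.92,0,0,0,0],[0.23,-0.92,0,0,0,0],[0.23,-0.92,0,0,0,0],[0.23,-0.92,0,0,0,0],[0.23,-0.92,0,0,0,0],[0.23,-0.92,0,0,0,0]],
])

```text
time_s: 27.9
tool_pos: [0.6096, 0.0759, 0.1077]
tool_rot: [[0.978, 0.21, -0.001], [0.21, -0.978, 0.001], [-0.001, -0.001, -1.0]]
contact_force: [0.5, -0.3, 0.7]
grip_width: 0.12
grip_force: 60.8
```

Emit:
step_arm([
  [[0.23,-0.92,0,0,0,0],[0.22,-0.89,0,0,0,0],[0,0,0.6,0,0,0],[0,0,0.9,0,0,0],[0,0,0.9,0,0,0],[0,0,0.6,0,0,0],[0,0,0.2,0,0,0],[0,0,0,0,0,0]],
])

```text
time_s: 28.7
tool_pos: [0.6111, 0.1105, 0.0436]
tool_rot: [[0.977, 0.212, -0.001], [0.212, -0.977, -0.0], [-0.001, 0.0, -1.0]]
contact_force: [-0.8, 0.2, -0.5]
grip_width: 0.123
grip_force: 60.8
```

```bash
python3 -c "
from h import *
plan((611.8,110.6,17,12.3))"
```

```text
now [611.1 110.5  43.6] 12.3 t 28.7 grip 0.12 60.8 zaxis [-0.001 -0.    -1.   ] q7 -1.68
turn z -0.001 shift [0.04 0.   1.33]
```

Emit:
step_arm([
  [[0.03,0,0.4,0,0,0],[0,0,0.45,0,0,0],[0,0,0.3,0,0,0],[0,0,0.13,0,0,0],[0,0,0.04,0,0,0],[0,0,0,0,0,0],[0,0,0,0,0,0]],
])

```text
time_s: 29.4
tool_pos: [0.6122, 0.1109, 0.0182]
tool_rot: [[0.977, 0.213, 0.0], [0.213, -0.977, 0.0], [0.0, -0.0, -1.0]]
contact_force: [-0.6, -0.3, -0.1]
grip_width: 0.12
grip_force: 60.8
```

Emit:
step_arm([
  [[0,0,0,0,0,0],[0,0,0,0,0,0],[0,0,0,0,0,0],[0,0,0,0,0,0],[0,0,-0.3,0,0,0],[0,0,-0.6,0,0,0],[0,0,-1,0,0,0],[0,0,-1,0,0,0],[0,0,-1,0,0,0],[0,0,-1,0,0,0],[0,0,-1,0,0,0]],
], grip=-0.2)

```text
time_s: 30.5
tool_pos: [0.6121, 0.1108, 0.138]
tool_rot: [[0.977, 0.213, 0.001], [0.213, -0.977, 0.0], [0.001, -0.0, -1.0]]
contact_force: [0.5, -0.1, 0.5]
grip_width: 0.401
grip_force: 0.0
```

```bash
python3 -c "
from h import *
plan((467.6,-81.7,137,-10),(467.6,-81.7,25,-10))"
```

```text
now [612.1 110.8 138. ] 12.3 t 30.5 grip 0.4 0.0 zaxis [ 0.001  0.    -1.   ] q7 -1.66
turn z 0.779 shift [-5.44 10.74  0.05]
turn z 0.0 shift [0.  0.  5.6]
```

Emit:
step_arm([
  [[0,0,0,0,0,0.26],[0,0,0,0,0,0.26],[0,0,0,0,0,0.259],[-0.45,0.9,0,0,0,0],[-0.45,0.9,0,0,0,0],[-0.45,0.9,0,0,0,0],[-0.45,0.9,0,0,0,0],[-0.45,0.9,0,0,0,0],[-0.45,0.9,0,0,0,0],[-0.45,0.9,0,0,0,0],[-0.45,0.9,0,0,0,0],[-0.45,0.9,0,0,0,0]],
], grip=1)

```text
time_s: 31.7
tool_pos: [0.5036, -0.0354, 0.1367]
tool_rot: [[0.985, -0.174, 0.001], [-0.174, -0.985, 0.0], [0.001, -0.0, -1.0]]
contact_force: [0.5, -0.3, 0.5]
grip_width: 0.997
grip_force: 0.0
```

Emit:
step_arm([
  [[-0.45,0.9,0,0,0,0],[-0.45,0.9,0,0,0,0],[-0.45,0.8,0,0,0,0],[0,0,0.4,0,0,0],[0,0,0.4,0,0,0],[0,0,0.2,0,0,0],[0,0,0,0,0,0]],
])

```text
time_s: 32.4
tool_pos: [0.4685, -0.0803, 0.1151]
tool_rot: [[0.985, -0.173, -0.001], [-0.173, -0.985, 0.0], [-0.001, -0.0, -1.0]]
contact_force: [0.2, 0.7, 0.6]
grip_width: 1.001
grip_force: 0.0
```

```bash
python3 -c "
from h import *
plan((467.6,-81.7,25,-10))
c=cap('scene','s7');t=cap('top','t7')['image'];cv2.imwrite('pics/s7c.png',np.hstack([cv2.resize(c['image'][90:240,280:380],(400,600)),cv2.resize(t[180:300,230:310],(400,600))]))"
```

```text
now [468.5 -80.3 115.1] -9.9 t 32.4 grip 1.0 0.0 zaxis [-0.001  0.    -1.   ] q7 -1.65
turn z 0.002 shift [-0.03  0.08  4.51]
```

View pics/s7c.png

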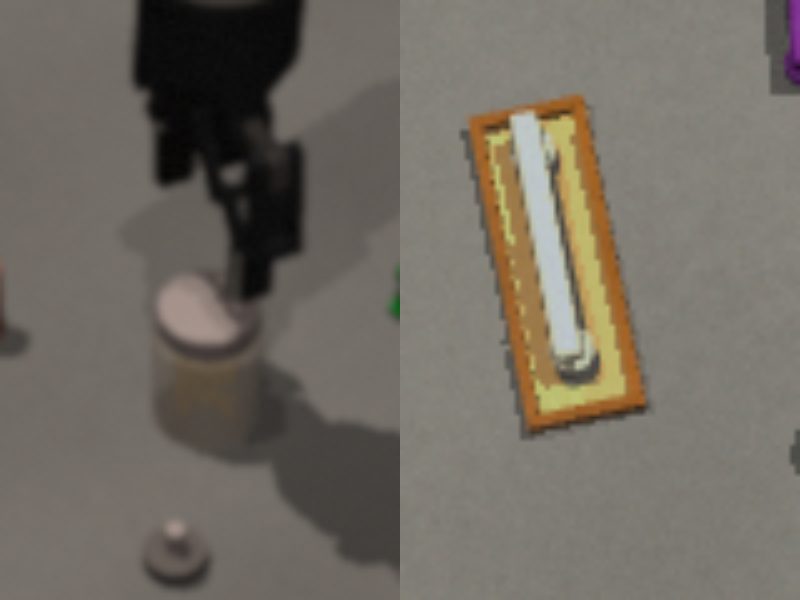

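The pull stands in its tray (right half, bar from 525,115 to 565,355). The fingers hang on either side of the jar's cap, so I'll go down.

Emit:
step_arm([
  [[-0.03,0.08,0.4,0,0,0],[0,0,0.6,0,0,0],[0,0,0.6,0,0,0],[0,0,0.6,0,0,0],[0,0,0.6,0,0,0],[0,0,0.6,0,0,0],[0,0,0.6,0,0,0],[0,0,0.35,0,0,0],[0,0,0.1,0,0,0],[0,0,0,0,0,0]],
])

```text
time_s: 33.5
tool_pos: [0.4675, -0.0826, 0.0267]
tool_rot: [[0.985, -0.174, -0.0], [-0.174, -0.985, 0.0], [-0.0, 0.0, -1.0]]
contact_force: [-0.0, -0.1, -0.7]
grip_width: 1.0
grip_force: 0.0
```

Emit:
step_arm([
  [[0,0,0,0,0,0],[0,0,0,0,0,0],[0,0,0,0,0,0],[0,0,0,0,0,0],[0,0,0,0,0,0],[0,0,0,0,0,0],[0,0,0,0,0,0],[0,0,0,0,0,0]],
], grip=-1)

```text
time_s: 34.3
tool_pos: [0.4679, -0.0826, 0.0278]
tool_rot: [[0.985, -0.174, 0.001], [-0.174, -0.985, -0.0], [0.001, -0.0, -1.0]]
contact_force: [-2.1, 0.2, 9.7]
grip_width: 0.688
grip_force: 62.5
```

Emit:
step_arm([
  [[0,0,-0.2,0,0,0],[0,0,-0.5,0,0,0],[0,0,-0.8,0,0,0],[0,0,-0.9,0,0,0],[0,0,-0.9,0,0,0],[0,0,-0.9,0,0,0],[0,0,-0.6,0,0,0],[0,0,-0.3,0,0,0]],
])

```text
time_s: 35.1
tool_pos: [0.4679, -0.0827, 0.1305]
tool_rot: [[0.985, -0.174, 0.002], [-0.174, -0.985, -0.0], [0.002, -0.0, -1.0]]
contact_force: [0.8, 0.2, -2.9]
grip_width: 0.68
grip_force: 64.8
```

```bash
python3 -c "
from h import *
plan((626.9,-298.9,128,-10),(626.9,-298.9,30,-10))
c=cap('scene','s8');s0=np.load('scene0.npz')['image']
cv2.imwrite('pics/s8c.png',np.hstack([cv2.resize(c['image'][60:210,280:380],(400,600)),cv2.resize(c['image'][240:330,290:350],(400,600))]))"
```

```text
now [467.9 -82.7 130.5] -10.0 t 35.1 grip 0.68 64.8 zaxis [ 0.002 -0.    -1.   ] q7 -1.65
turn z -0.001 shift [9.71 9.26 0.13]
turn z 0.0 shift [0.  0.  4.9]
```

View pics/s8c.png

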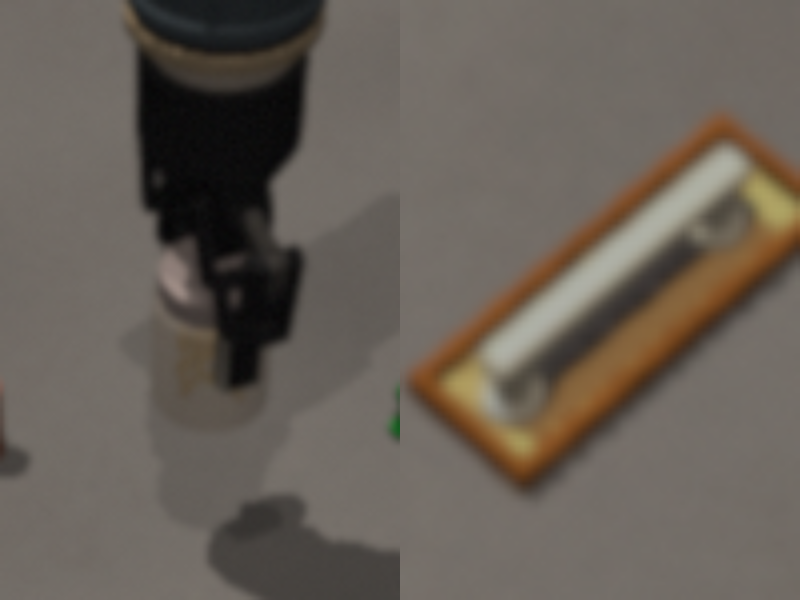

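The jar is held upright in the gripper (left half), and the pull stands on both feet in its tray (right half). I'll carry the jar to the round tray.

Emit:
step_arm([
  [[0.5,0.48,0,0,0,0],[0.8,0.76,0,0,0,0],[0.9,0.86,0,0,0,0],[0.9,0.86,0,0,0,0],[0.9,0.86,0,0,0,0],[0.9,0.86,0,0,0,0],[0.9,0.86,0,0,0,0],[0.9,0.86,0,0,0,0],[0.9,0.86,0,0,0,0],[0.9,0.86,0,0,0,0],[0.8,0.76,0,0,0,0],[0.4,0.38,0,0,0,0]],
])

```text
time_s: 36.35
tool_pos: [0.6265, -0.3015, 0.1274]
tool_rot: [[0.984, -0.176, -0.001], [-0.176, -0.984, -0.001], [-0.001, 0.001, -1.0]]
contact_force: [-0.8, 0.0, -2.4]
grip_width: 0.683
grip_force: 64.8
```

Emit:
step_arm([
  [[0,0,0.5,0,0,0],[0,0,0.8,0,0,0],[0,0,0.8,0,0,0],[0,0,0.5,0,0,0],[0,0,0.3,0,0,0],[0,0,0,0,0,0]],
])

```text
time_s: 36.95
tool_pos: [0.6258, -0.298, 0.0699]
tool_rot: [[0.985, -0.173, -0.002], [-0.173, -0.985, 0.001], [-0.002, -0.001, -1.0]]
contact_force: [-0.1, 0.9, -1.9]
grip_width: 0.683
grip_force: 64.8
```

```bash
python3 -c "
from h import *
plan((626.9,-298.9,32.5,-10))"
```

```text
now [ 625.8 -298.    69.9] -10.0 t 37.0 grip 0.68 64.8 zaxis [-0.002  0.001 -1.   ] q7 -1.35
turn z 0.001 shift [0.06 0.03 1.87]
```

Emit:
step_arm([
  [[0.06,0.03,0.4,0,0,0],[0,0,0.5,0,0,0],[0,0,0.4,0,0,0],[0,0,0.3,0,0,0],[0,0,0.15,0,0,0],[0,0,0.07,0,0,0],[0,0,0,0,0,0]],
])

```text
time_s: 37.65
tool_pos: [0.6276, -0.2995, 0.0344]
tool_rot: [[0.985, -0.174, 0.0], [-0.174, -0.985, -0.0], [0.0, 0.0, -1.0]]
contact_force: [-0.7, -0.2, -3.0]
grip_width: 0.685
grip_force: 64.8
```

Emit:
step_arm([
  [[0,0,0,0,0,0],[0,0,0,0,0,0],[0,0,0,0,0,0],[0,0,0,0,0,0],[0,0,-0.3,0,0,0],[0,0,-0.7,0,0,0],[0,0,-0.9,0,0,0],[0,0,-0.9,0,0,0],[0,0,-0.9,0,0,0],[0,0,-0.9,0,0,0],[0,0,-0.9,0,0,0]],
], grip=1)

```text
time_s: 38.75
tool_pos: [0.6277, -0.2996, 0.1467]
tool_rot: [[0.985, -0.174, 0.001], [-0.174, -0.985, -0.0], [0.001, 0.0, -1.0]]
contact_force: [-0.2, 0.8, 0.1]
grip_width: 1.004
grip_force: 0.0
```

Emit:
step_arm([
  [[0,0,-0.8,0,0,0],[0,0,-0.8,0,0,0],[-0.9,0,0,0,0,0],[-0.9,0,0,0,0,0],[-0.9,0,0,0,0,0],[-0.9,0,0,0,0,0],[-0.9,0,0,0,0,0],[-0.9,0,0,0,0,0],[0,0,0,0,0,0]],
])

```text
time_s: 39.65
tool_pos: [0.5192, -0.281, 0.178]
tool_rot: [[0.985, -0.175, -0.0], [-0.175, -0.985, -0.0], [-0.0, 0.0, -1.0]]
contact_force: [1.1, -0.7, 1.1]
grip_width: 0.998
grip_force: 0.0
```

```bash
python3 -c "
from h import *
t=cap('top','t9');c=cap('scene','s9')
cv2.imwrite('pics/s9c.png',np.hstack([cv2.resize(c['image'][80:380,90:490],(400,300)),cv2.resize(t['image'][80:380,110:510],(400,300))]))"
```

```text
(no output)
```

View pics/s9c.png

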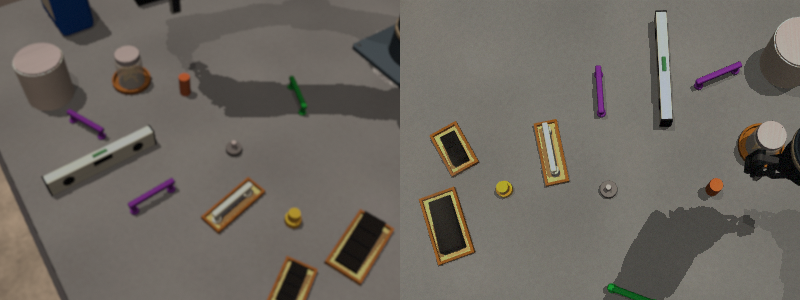

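All four things are in their trays and the level is untouched; the jar stands in the round tray (left half, 130,70). One numeric check of the jar before I hand in.

```bash
python3 -c "
from h import *
c=dict(np.load('s9.npz')); hsv=cv2.cvtColor(c['image'],cv2.COLOR_BGR2HSV)
m=((hsv[...,1]<60)&(hsv[...,2]>115)).astype(np.uint8); b=np.zeros_like(m); b[115:155,195:245]=m[115:155,195:245]
k=max(cv2.findContours(b,0,1)[0],key=cv2.contourArea); P=(ray(c,k[:,0],.084)[:,:2]*1000).astype(np.float32)
print(cv2.minEnclosingCircle(P))
b=c['image'][90:180,180:270]; cv2.imwrite('pics/s10.png',cv2.resize(b,(450,450)))"
```

```text
((626.9653930664062, -301.2367858886719), 29.51722526550293)
```

View pics/s10.png

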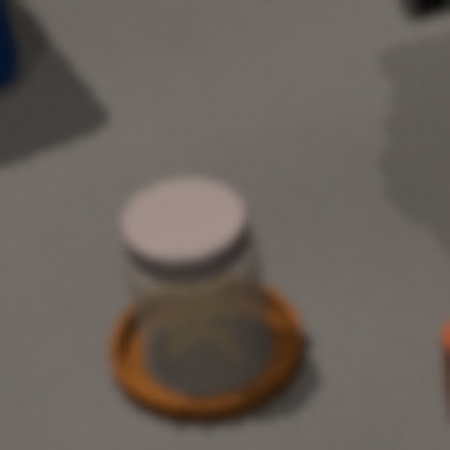

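The jar stands upright inside the rim. Its cap centre measures (627, -301) mm against the tray centre at (627, -299), so I'll hand in.

```bash
python3 -c "
from station import arm
print(arm.close_job())"
```

```text
the job is handed in; nothing more can be done
None
```

The jar, the silver drawer pull and both door stops are each seated in their own trays, the spirit level was left untouched, and I handed the job in at about 40 s on the robot's clock; no verdict came back.

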